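# Home the sausage filler's piston with its fold-out crank handle

### The arm

A 6-joint arm with a two-finger parallel gripper is mounted at the origin on the work surface. World frame = base frame: x ahead of the robot, y to its left, z up, the work surface at z = 0. Lengths are in mm, angles in degrees, forces in N, time in s.
With the tool pointing down it reaches from about 300 to 850 mm from the base axis. Payload 4.2 kg.
Tool frame: the origin (TCP) lies midway between the tips of the shut fingers; the grasp point (between the pads) lies 19 mm behind it; z points along the fingers, y is the line along which they close (so a half turn about z gives the same grasp; the last joint's range is limited). The gripper opens to 91 mm and grips with 3 to 60 N. Pads are 32 mm wide; open, the fingers measure 118 mm over their backs; the gripper's body (76 mm by 178 mm) begins 60 mm behind the grasp point.
Start: joints at [72.823, 18.312, 89.639, -0, 72.044, -1.146], TCP at [158.796, 552.655, 213.976] pointing down, gripper open.
Joint ranges: [-177.97, 177.97], [-48.28, 115.42], [12.27, 149.76], [-77.06, 257.06], [2.81, 150.46], [-146.56, 146.56]. Speed limits (degrees/s): [147.25, 147.25, 180, 180, 180, 180].

### API

Orientations are given as [roll, pitch, yaw] about the fixed x, y, z axes, in that order (R = Rz(yaw) Ry(pitch) Rx(roll)).
In Python, from workcell import state, grab_frame, camera_model, job_done gives the robot as it stands.
- The arm moves only by the shell command python3 -m pendant 'ROWS' [OPENING] [FORCE]. ROWS is a JSON list of rows, 1 to 8 of them, each an object with the fields xyz (a list: dx, dy, dz in mm), rotvec (a list: a rotation vector rx, ry, rz in degrees); a field left out counts as zero; each row shifts and turns the commanded pose from where the row before left it, along the tool's axes as they then stand; what a row does not reach is not made up. A row lasts 1/10 s, in which the tool goes at most 50 mm and 8.59 degrees, less where a joint would pass 70% of its speed; a pose out of reach is approached as far as the arm can. OPENING is the finger opening in mm, set as the command begins (- or left out keeps the last). The fingers move at their own pace and stop on an object; FORCE is the grip in N (left out, the last holds). Time passes only in rows, so rows that do not move let the fingers close. It prints the time, the measured TCP pose, the force, the opening and the grip force at its end. Input that does not fit is refused with a message, and nothing moves.
- state(): the state, without advancing time (a new reading comes with each control period).
- grab_frame(name): name is "scene" or "side" or "wrist"; returns the picture (480x640x3 uint8, blue, green, red); there is no depth.
- camera_model(name): a dict with "fx", "fy", "cx", "cy" (pixels), "T" (4x4, takes a point from camera to world coordinates). Camera axes: x right, y up, looking along -z (the intrinsics and any distortion apply to the point x, -y, -z); pixel columns grow to the right and rows downward; lengths in mm; the calibration is good to about 2 mm. The wrist camera is an equidistant fisheye: a pixel r from the principal point sees the ray r / f radians off the axis. A picture is of the moment at which its call begins: read the wrist's pose just before it. camera_model takes no time and is no camera call; for the wrist camera it gives the pose at the moment of the call.
- job_done(): hands the job in; it is judged then, once.
The state is a dict: "time_s": time; "qpos": joint angles; "qvel": joint speeds; "effort": joint torques, N m; "ee_pos": TCP position; "ee_rot": TCP orientation; "force": force on the tool from outside, world axes, zero at the start; "torque": the same for the moment, N m; "gripper_width": finger opening in mm; "gripper_force": force on a finger pad.
Only numpy, scipy, OpenCV 4.12 (cv2) and the standard library are available. Lean on these libraries where they do the work, as an engineer would, in place of code of your own. Each camera call takes 0.05 s, during which the arm holds its last target. There are 200 camera calls.

### The job

Put the hand-cranked sausage filler away for storage: swing its red folding handle fully up, crank clockwise (seen from above) until you feel the piston seat snugly against the end plate inside the barrel, without forcing it, then fold the handle fully back down onto the crank arm and let go. Leave the timer and the two spoons where they are.

Things in the scene. Friction and masses are not known exactly. Their poses are not given: they have to be found in the camera images.
- filler: Sausage filler, fixed to the table: a white gear box 80 x 80 mm, its top 100 mm above the table, with a horizontal barrel 70 mm thick running from it along the body's +y, ending in a nozzle 270 mm from the origin. Steel base plate 150 x 300 mm. Origin on the table under the vertical crank shaft; z up.
- shaft (a point): Point on the vertical crank axis, 156 mm above the table, level with the folded handle's centre line (and with its hinge).
- crank (a joint): Angle of the crank (rad), growing clockwise seen from above; each rad drives the piston 10 mm forward (+y of the filler). Friction holds the crank wherever it is left; turning it freely takes about 4.5 to 5 N at the handle (less remains once it stops). The arm stays at one height throughout.
- grip (a joint): Fold of the red handle (rad): 0 lying back along the arm, its free end over the crank axis; 1.57 standing straight up at the arm's end, against a stop. Its hinge is stiff (0.12 N m) and it stays at any angle.
- grip_hinge (a point): Handle's hinge point, 65 mm from the crank axis towards the arm's end, 156 mm above the table. The hinge axis is level and square to the arm, so the handle swings in the upright plane of the arm.
- grip_mid (a point): Point on the centre line of the red handle, 40 mm from its hinge. The handle is a plain red round sleeve 20 mm thick, from 10 to 65 mm from the hinge, turning freely about its own length; lying folded it clears the arm by 3 mm.
- piston: Blue piston 56 mm across in the clear part of the barrel, with a steel rack bar behind; origin at the centre of its front face, 62 mm above the table. Moves along the filler's y with the crank; not to be touched.
- timer: Kitchen timer with a red dial, 64 mm across, 47 mm tall, loose on the table; origin under its centre. Leave alone.
- spoon_a: Porcelain spoon, 115 mm long, loose on the pale wooden turntable (240 mm across, 26 mm high, fixed). Leave alone.
- spoon_b: The second porcelain spoon, beside the first. Leave alone.
- crank_end (a point): Top of the crank arm at its outer end, 75 mm from the axis. The steel arm is level, 14 mm wide, 8 mm thick, its top 143 mm above the table; below it is 35 mm of free air down to the gear box.
- collar (a point): Centre of the opaque metal collar at the barrel's end. The rubber-faced end plate is hidden in it; the piston meets it 3.5 to 9 rad of crank after the start, differently each time. From there the push at the handle rises about 15 N per rad. Snug: 4 to 8 N above the free-running push (piston force 26 to 52 N). Piston force over 85 N is forcing it; friction keeps up to 30 N.

How it is judged:
By the outcome, as a careful person would: the job done as asked, in the order asked, and still so for the second after the job is handed in, with the robot touching nothing.
It also fails if it takes over 72 s, if anything falls off the work surface, if the arm or the gripper's body presses on something with over 40 N, if the wrist force passes 120 N, or if a joint passes its speed limit or range.

## Working session

There is one attempt and no reset: what is moved stays moved. The work goes in short steps, Python scripts to look and compute and a shell command to move; the robot and the scene stay as the last step left them, time stands still between calls to the robot, and variables do not carry over. Pictures are saved under pics/ and viewed, at most 10 in all, crops included, and the job is handed in when it is done.

```bash
ls; mkdir -p pics; python3 - <<'E'
from workcell import *
import cv2
for n in("scene","side"):
    cv2.imwrite(f"pics/{n}0.png",grab_frame(n)); print(n,camera_model(n))
s=state();print(s)
E
```

```text
pics
scene {'fx': 496.5867112744663, 'fy': 496.5867112744663, 'cx': 317.1851860080393, 'cy': 247.38914545575136, 'T': array([[ 4.02352292e-02, -7.27861276e-01,  6.84542979e-01,
         1.23545365e+03],
       [ 9.99123920e-01,  3.72004575e-02, -1.91707576e-02,
        -9.64037476e+01],
       [-1.15116599e-02,  6.84714604e-01,  7.28720380e-01,
         8.69731908e+02],
       [ 0.00000000e+00,  0.00000000e+00,  0.00000000e+00,
         1.00000000e+00]])}
side {'fx': 549.6414333110658, 'fy': 549.6414333110658, 'cx': 329.5464090292733, 'cy': 246.9955228339529, 'T': array([[-9.86096699e-01,  1.32790648e-01, -9.98996739e-02,
         4.41628749e+02],
       [-1.66164979e-01, -7.82245973e-01,  6.00400231e-01,
         5.42395146e+02],
       [ 1.58141831e-03,  6.08652513e-01,  7.93435327e-01,
         9.43209501e+02],
       [ 0.00000000e+00,  0.00000000e+00,  0.00000000e+00,
         1.00000000e+00]])}
{'time_s': 0.1, 'qpos': array([ 7.28221941e+01,  1.83494986e+01,  8.96996808e+01, -7.04969918e-04,
        7.20432071e+01, -1.14644677e+00]), 'qvel': array([-0.06841534,  0.01998511, -0.14816298, -0.02006939, -0.06611669,
       -0.09915917]), 'effort': array([ 7.25531318e-04, -4.13325369e+01, -2.32515228e+01,  7.30500813e-02,
        4.21739405e-02, -5.75861168e-05]), 'ee_pos': array([158.66976277, 552.20808148, 213.18731084]), 'ee_rot': array([-1.79907619e+02, -1.17831668e-03,  1.63968858e+02]), 'force': array([0.19737903, 0.220498  , 0.24078582]), 'torque': array([-0.02087496, -0.05113193,  0.00085069]), 'gripper_force': 0.0, 'gripper_width': 91.62842778070198}
```

View pics/scene0.png

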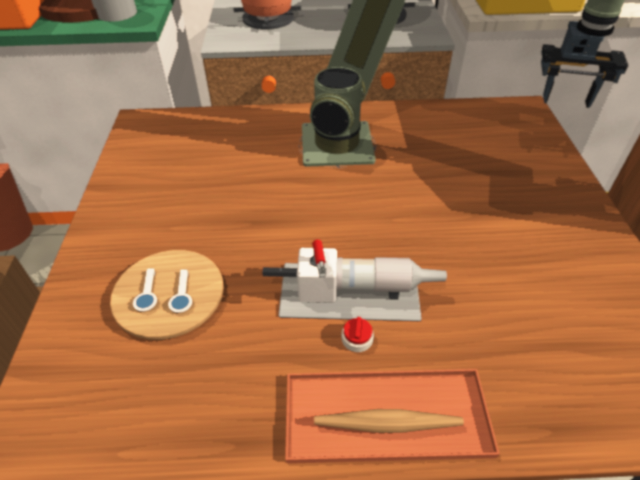

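View pics/side0.png

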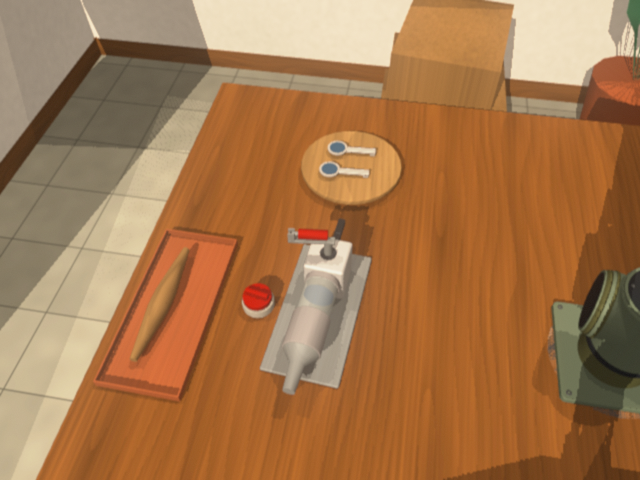

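Scene view: filler with gear box near (318,275), red handle about (318,252), timer (358,334), spoons on the turntable at left. Side view: the handle is at (313,235) and the shaft near (330,250). I'll enlarge both around the crank.

```bash
python3 - <<'E'
import cv2,numpy as np
a=cv2.imread("pics/scene0.png")[225:325,260:460];b=cv2.imread("pics/side0.png")[215:315,260:460]
f=lambda i:cv2.resize(i,(800,400),interpolation=cv2.INTER_CUBIC)
cv2.imwrite("pics/ca.png",f(a)[:,:400]);
cv2.imwrite("pics/c.png",np.hstack([f(a)[:,:400],f(b)[:,:400]]))
E
```

```text
(no output)
```

View pics/c.png

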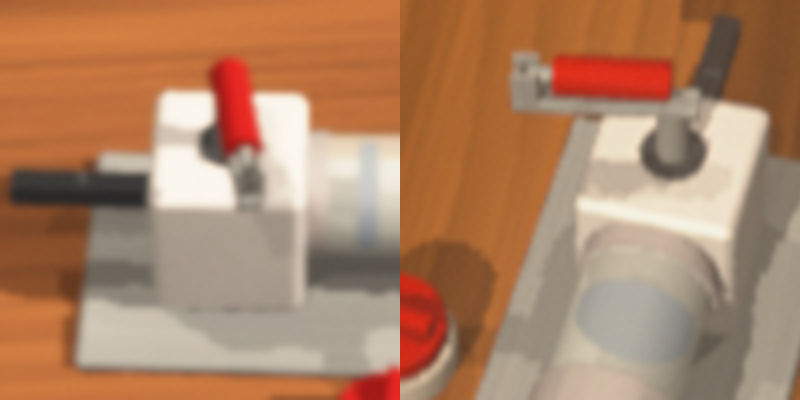

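The crop (4x) shows the handle folded over the arm. In the scene view the free end is at about (317.5,241.5) and the sleeve's hinge end at (321.7,262.5). In the side view they are (327.8,235) and (298.8,234.3). Next I triangulate.

```bash
cat >h.py <<'E'
import numpy as np,cv2
from workcell import *
def ray(n,u,v):
    m=camera_model(n);T=m["T"];d=np.array([(u-m["cx"])/m["fx"],-(v-m["cy"])/m["fy"],-1]);d=T[:3,:3]@d
    return T[:3,3],d/np.linalg.norm(d)
def tri(rs):
    A=sum(np.eye(3)-np.outer(d,d) for o,d in rs);b=sum((np.eye(3)-np.outer(d,d))@o for o,d in rs)
    p=np.linalg.solve(A,b);return p,[round(float(np.linalg.norm(np.cross(p-o,d))),1) for o,d in rs]
def proj(n,p):
    m=camera_model(n);T=m["T"];c=T[:3,:3].T@(np.asarray(p,float)-T[:3,3]);return np.array([m["cx"]+m["fx"]*c[0]/-c[2],m["cy"]-m["fy"]*c[1]/-c[2]])
def onz(n,u,v,z):
    o,d=ray(n,u,v);return o+d*(z-o[2])/d[2]
E
python3 - <<'E'
from h import *
np.set_printoptions(precision=1,suppress=True)
for n,a,b in [("free",(317.5,241.5),(327.8,235)),("root",(321.7,262.5),(298.8,234.3)),("nozzle",(446,276),(290,391))]:
    print(n,*tri([ray("scene",*a),ray("side",*b)]))
# red handle centroid
for n,r in (("scene",(235,270,305,335)),("side",(222,250,285,340))):
    im=cv2.imread(f"pics/{n}0.png").astype(int);s=im[r[0]:r[1],r[2]:r[3]];m=(s[...,2]>120)&(s[...,1]<60)&(s[...,0]<60)
    y,x=np.nonzero(m);print(n,x.mean()+r[2],y.mean()+r[0],m.sum(),x.min()+r[2],x.max()+r[2],y.min()+r[0],y.max()+r[0])
# base plate corners z~?
for n,pts in (("scene",[(280,317),(420,318)]),("side",[(262,370),(338,386),(371,257)])):
    for p in pts: print(n,p,onz(n,*p,4))
print(onz("scene",358,342,10),onz("side",258,303,20))
E
```

```text
free [549.  -77.4 157.5] [1.4, 1.4]
root [602.4 -71.8 154.8] [1.8, 1.8]
nozzle [569.7 190.6  61.2] [3.7, 3.7]
scene 317.7692307692308 250.89349112426035 169 313 323 240 262
side 312.71374045801525 233.80152671755724 262 299 327 229 238
scene (280, 317) [ 620.2 -160.4    4. ]
scene (420, 318) [637.  134.3   4. ]
side (262, 370) [634.9 133.4   4. ]
side (338, 386) [492.3 140.7   4. ]
side (371, 257) [ 468.6 -156.6    4. ]
[693.1  -2.2  10. ] [673.3   3.9  20. ]
```

Measured: shaft at about (549,-77), hinge at about (612,-71), handle axis 155–157 mm high with the arm pointing about 6° from +x, barrel direction (0.077,0.997). This agrees with the text (55 mm sleeve, nozzle at 270 mm, height 156). Next I move over the handle.

```bash
python3 -m pendant '[{"xyz":[-35.65,-30.54,-2.9]},{"xyz":[-35.65,-30.54,-2.9]},{"xyz":[-35.65,-30.54,-2.9]},{"xyz":[-35.65,-30.54,-2.9]},{"xyz":[-35.65,-30.54,-2.9]},{"xyz":[-35.65,-30.54,-2.9]},{"xyz":[-35.65,-30.54,-2.9]},{"xyz":[-35.65,-30.54,-2.9]}]' 
python3 -m pendant '[{"xyz":[-35.65,-30.54,-2.9]},{"xyz":[-35.65,-30.54,-2.9]},{"xyz":[-35.65,-30.54,-2.9]},{"xyz":[-35.65,-30.54,-2.9]},{"xyz":[-35.65,-30.54,-2.9]},{"xyz":[-35.65,-30.54,-2.9]},{"xyz":[-35.65,-30.54,-2.9]},{"xyz":[-35.65,-30.54,-2.9]}]'
python3 -m pendant '[{"rotvec":[0,0,-7.35]},{"rotvec":[0,0,-7.35]},{"rotvec":[0,0,-7.35]},{},{}]' 45
python3 - <<'E'
from h import *
np.set_printoptions(precision=4,suppress=True)
s=state();print(s["ee_pos"],s["ee_rot"],s["force"]);print(camera_model("wrist"))
cv2.imwrite("pics/w1.png",grab_frame("wrist"))
E
```

```text
time_s: 0.9
ee_pos: [365.9, 237.2, 237.1]
ee_rot: [-180.0, -0.0, 164.0]
force: [1.6, -0.5, 0.7]
gripper_width: 91.4
gripper_force: 0.0
time_s: 1.7
ee_pos: [572.6, -76.3, 260.0]
ee_rot: [180.0, -0.0, 163.9]
force: [0.7, 0.6, -0.2]
gripper_width: 91.4
gripper_force: 0.0
time_s: 2.2
ee_pos: [571.9, -74.4, 260.0]
ee_rot: [180.0, -0.0, -174.1]
force: [-0.6, -0.1, 0.4]
gripper_width: 54.4
gripper_force: 0.0
[571.8965 -74.4465 260.0026] [ 179.9859   -0.0364 -174.128 ] [-0.5529 -0.0658  0.4366]
{'fx': 371.64829954431775, 'fy': 371.64829954431775, 'cx': 317.7782275468995, 'cy': 245.33186523447242, 'T': array([[ -0.1032,  -0.9627,  -0.2499, 501.5879],
       [  0.9947,  -0.1001,  -0.0253, -82.3646],
       [ -0.0006,  -0.2512,   0.9679, 431.5   ],
       [  0.    ,   0.    ,   0.    ,   1.    ]])}
```

View pics/w1.png

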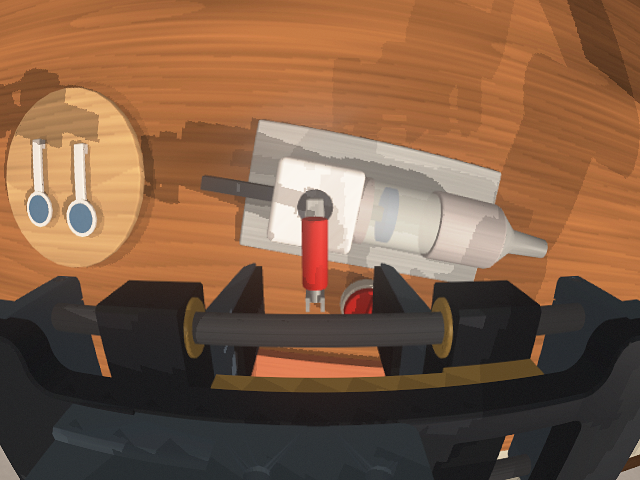

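The wrist view shows the red sleeve from the free end (315,218) to the hinge end (314.5,290), with the shaft bushing at (316,206) and the handle between the fingers. I intersect these with the 156 mm height and triangulate against the scene views.

```bash
cat >>h.py <<'E'
def wray(m,u,v):
    x,y=u-m["cx"],v-m["cy"];r=np.hypot(x,y);t=r/m["fx"];d=np.array([np.sin(t)*x/r,-np.sin(t)*y/r,-np.cos(t)]);return m["T"][:3,3],m["T"][:3,:3]@d
E
python3 - <<'E'
from h import *
np.set_printoptions(precision=1,suppress=True)
m=camera_model("wrist")
im=cv2.imread("pics/w1.png").astype(int)
for r in (225,235,245,255,265,275,285):
    row=im[r,290:345];x=np.nonzero((row[:,2]>120)&(row[:,1]<70)&(row[:,0]<70))[0]+290
    o,d=wray(m,x.mean(),r);print(r,x.min(),x.max(),o+d*(156-o[2])/d[2])
for n,w,a,b in [("free",(315,219),(317.5,241.5),(327.8,235)),("root",(314.5,290),(321.7,262.5),(298.8,234.3))]:
    print(n,*tri([wray(m,*w),ray("scene",*a),ray("side",*b)]))
for p in ((316,206),):
    o,d=wray(m,*p);print(o+d*(100-o[2])/d[2],o+d*(104-o[2])/d[2])
E
```

```text
225 302 326 [557.8 -83.9 156. ]
235 303 326 [565.3 -80.9 156. ]
245 302 326 [573.  -79.3 156. ]
255 303 326 [580.8 -77.2 156. ]
265 302 326 [588.8 -76.4 156. ]
275 303 327 [596.9 -74.8 156. ]
285 303 326 [605.3 -74.3 156. ]
free [550.4 -78.1 158.2] [2.2, 1.7, 2.2]
root [605.2 -72.3 157.3] [3.9, 1.9, 4.1]
[551.1 -79.  100. ] [550.5 -79.1 104. ]
```

The two estimates agree to about 2 mm: hinge at about (614,-72.5), shaft at about (549.5,-78.5), grip_mid at about (574,-76.3). I descend astride the sleeve and grip gently.

```bash
python3 -m pendant '[{"xyz":[-1.9,-2.1,30]},{"xyz":[0,0,30]},{"xyz":[0,0,30]},{"xyz":[0,0,20]},{"xyz":[0,0,10]},{}]' 45
python3 -m pendant '[{},{},{},{},{},{}]' 5 15
```

```text
time_s: 2.85
ee_pos: [573.5, -76.2, 139.2]
ee_rot: [180.0, -0.1, -174.0]
force: [-0.4, 0.8, 0.7]
gripper_width: 45.3
gripper_force: 0.0
time_s: 3.45
ee_pos: [574.7, -76.7, 141.2]
ee_rot: [-180.0, 0.1, -174.0]
force: [-0.1, -0.9, 4.2]
gripper_width: 19.4
gripper_force: 15.0
```

Gripped at 19.4 mm opening, matching the 20 mm sleeve. Now I swing the handle up along the 40 mm arc.

```bash
python3 -m pendant '[{"xyz":[-1.36,0,-10.35]},{"xyz":[-4,0,-9.65]},{"xyz":[-6.36,0,-8.28]},{"xyz":[-8.28,0,-6.36]}]' 5 12
python3 -m pendant '[{"xyz":[-9.65,0,-4]},{"xyz":[-10.35,0,-1.36]},{"xyz":[-1,0,0]},{},{}]' 
python3 - <<'E'
from h import *
s=state();print(s["force"],s["torque"])
m=camera_model("wrist");im=grab_frame("wrist");b=grab_frame("side")
cv2.imwrite("pics/w2.png",np.hstack([im[150:350,220:420],b[160:310:,240:390].repeat(4,0).repeat(4,1)[::3,::3]]))
E
```

```text
time_s: 3.85
ee_pos: [590.7, -74.8, 174.8]
ee_rot: [180.0, -0.5, -174.0]
force: [-7.0, -3.6, -1.2]
gripper_width: 19.6
gripper_force: 12.0
time_s: 4.35
ee_pos: [613.1, -72.6, 182.4]
ee_rot: [-180.0, -0.2, -174.0]
force: [-8.1, -3.0, 6.4]
gripper_width: 19.3
gripper_force: 12.0
[-8.09313578 -2.99071707  6.42784724] [-0.49553522  1.45105833  0.07010614]
```

View pics/w2.png

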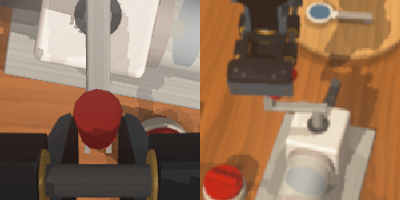

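Handle standing up with the round tip visible between the pads. To be sure it is on the stop, I push out 2.5 mm more and see whether the force rises without motion.

```bash
python3 -m pendant '[{"xyz":[-1.5,0,-1]},{"xyz":[-1,0,0]},{},{}]' 
python3 - <<'E'
from h import *
np.set_printoptions(precision=2,suppress=True)
m=camera_model("wrist");o,d=wray(m,318,262);print(o+d*(221-o[2])/d[2]);s=state();print(s["ee_pos"],s["ee_rot"],s["force"])
E
```

```text
time_s: 4.85
ee_pos: [615.2, -72.3, 183.0]
ee_rot: [-180.0, -0.3, -174.0]
force: [-7.6, -3.2, 5.6]
gripper_width: 19.2
gripper_force: 12.0
[585.98 -76.03 221.  ]
[615.17 -72.29 183.04] [-179.98   -0.29 -173.96] [-7.57 -3.23  5.61]
```

It moved with the same force, so it's not on the stop yet. I take a closer look.

```bash
python3 - <<'E'
from h import *
im=grab_frame("wrist");b=grab_frame("scene")
f=lambda i:cv2.resize(i,(400,400),interpolation=cv2.INTER_CUBIC)
cv2.imwrite("pics/w3.png",np.hstack([f(im[200:360,240:400]),f(b[200:300,270:370])]))
E
```

```text
(no output)
```

View pics/w3.png

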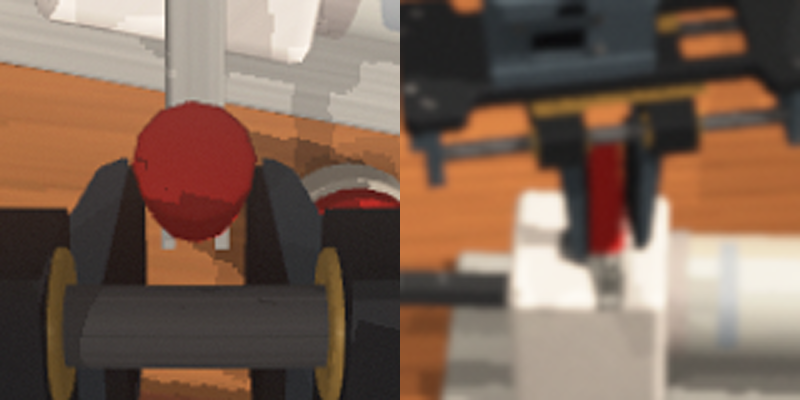

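The picture shows the tip pointing at the wrist camera, at (318,266). The handle still leans in by about 25° and the pads have slid along it. I release, go over to the inside and push it outward with the closed fingers.

```bash
python3 -m pendant '[{},{},{},{"xyz":[0,0,-20]},{"xyz":[0,0,-35]},{"xyz":[10,0,0]},{"xyz":[25,0,0]},{"xyz":[30,0,0]}]' 50 12
python3 -m pendant '[{},{},{},{"xyz":[0,0,20]},{"xyz":[0,0,20]},{"xyz":[0,0,12]},{}]' 0 10
```

```text
time_s: 5.75
ee_pos: [552.6, -78.4, 235.9]
ee_rot: [180.0, 0.0, -173.9]
force: [-0.7, 1.0, 0.2]
gripper_width: 50.2
gripper_force: 0.0
time_s: 6.45
ee_pos: [552.3, -78.4, 182.3]
ee_rot: [179.9, -0.2, -174.0]
force: [-0.8, -0.4, 0.1]
gripper_width: 0.5
gripper_force: 0.0
```

```bash
python3 -m pendant '[{"xyz":[-8,0,0]},{"xyz":[-8,0,0]},{"xyz":[-6,0,0]},{"xyz":[-4,0,0]},{"xyz":[-2,0,0]},{},{}]'
```

```text
time_s: 7.15
ee_pos: [581.0, -75.7, 184.3]
ee_rot: [180.0, 0.1, -174.0]
force: [-1.3, -0.7, 0.5]
gripper_width: 0.5
gripper_force: 0.4
```

```bash
for i in 1; do python3 -m pendant '[{"xyz":[-3,0,0]},{"xyz":[-1,0,0]},{},{}]'; python3 -m pendant '[{"xyz":[-3,0,0]},{},{}]'; done
```

```text
time_s: 7.55
ee_pos: [584.7, -75.3, 184.4]
ee_rot: [180.0, 0.0, -174.0]
force: [-0.9, -0.7, 1.4]
gripper_width: 0.7
gripper_force: 1.0
time_s: 7.85
ee_pos: [587.9, -75.0, 184.3]
ee_rot: [180.0, 0.0, -174.0]
force: [-1.9, -0.7, 1.8]
gripper_width: 0.9
gripper_force: 0.8
```

```bash
python3 -m pendant '[{"xyz":[-3,0,0]},{},{}]';python3 -m pendant '[{"xyz":[-2,0,0]},{},{}]'; python3 - <<'E'
from h import *
im=grab_frame("wrist");b=grab_frame("scene")
f=lambda i:cv2.resize(i,(400,400),interpolation=cv2.INTER_CUBIC)
cv2.imwrite("pics/w4.png",np.hstack([f(im[200:400,220:420]),f(b[200:300,270:370])]))
E
```

```text
time_s: 8.15
ee_pos: [590.0, -74.8, 184.3]
ee_rot: [-180.0, -0.1, -174.0]
force: [-5.2, -2.0, 1.8]
gripper_width: 0.5
gripper_force: 2.5
time_s: 8.45
ee_pos: [590.4, -74.8, 184.3]
ee_rot: [180.0, -0.3, -174.0]
force: [-8.9, -2.4, 4.8]
gripper_width: 0.4
gripper_force: 4.4
```

View pics/w4.png

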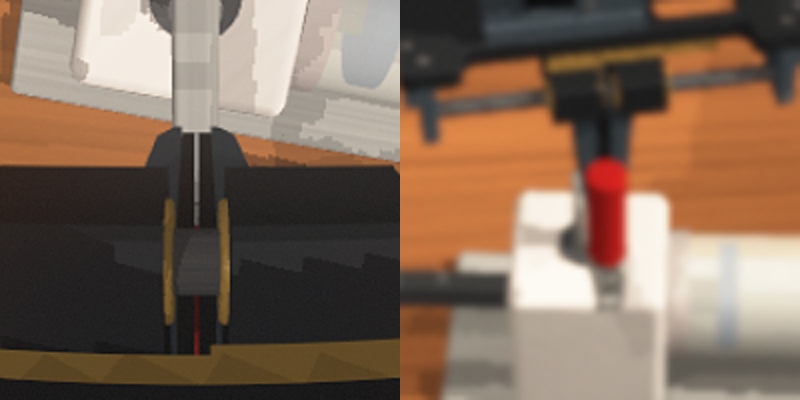

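The scene now shows the handle upright, with its top disc at (321.8,243.8). The force climbs 5 to 9 N with no motion, so it's on the stop. I check its position.

```bash
python3 - <<'E'
from h import *
print(onz("scene",321.6,243.8,221)); print(proj("scene",(614,-72.5,221)),proj("scene",(616,-72.5,221)))
E
python3 -m pendant '[{"xyz":[5,0,0]},{"xyz":[0,0,-20]},{"xyz":[0,0,-40]},{"xyz":[-10,0,0]},{"xyz":[-20,0,0]},{}]' 50 40
```

```text
[617.57581539 -71.02157949 221.        ]
[320.69232673 242.40176918] [320.74221515 243.19983914]
time_s: 9.15
ee_pos: [620.1, -71.3, 243.9]
ee_rot: [180.0, 0.2, -173.9]
force: [-0.5, 0.5, -0.4]
gripper_width: 45.5
gripper_force: 0.0
```

```bash
python3 -m pendant '[{"xyz":[4.8,0,0]},{"xyz":[0,0,20]},{"xyz":[0,0,30]},{"xyz":[0,0,18]},{}]' 50 40
python3 -m pendant '[{},{},{},{},{},{}]' 5 40
```

```text
time_s: 9.65
ee_pos: [609.9, -72.1, 173.2]
ee_rot: [179.9, -0.4, -174.0]
force: [0.1, -0.2, -0.5]
gripper_width: 50.3
gripper_force: 0.0
time_s: 10.25
ee_pos: [613.2, -72.6, 177.3]
ee_rot: [-180.0, 0.1, -174.0]
force: [0.5, -0.8, 3.1]
gripper_width: 19.4
gripper_force: 40.0
```

Gripped upright. I work out the circle increments in the tool axes (arm = tool −x, clockwise = tool −y), radius 65, 0.2 rad per row.

```bash
python3 - <<'E'
import numpy as np
t=np.arange(0,10.01,.2);p=-65*np.c_[np.cos(t),np.sin(t)];d=np.diff(p,axis=0)
for k in range(0,50,4): print(f"{t[k]:.1f}",';'.join(f"{a:.1f} {b:.1f} 0 0 0 0" for a,b in d[k:k+4]))
E
cat >c.py <<'E'
from workcell import *;import numpy as np,sys
s=state();c=np.array([549.5,-78.5]);c=np.array([float(v) for v in sys.argv[1:3]]) if len(sys.argv)>2 else c
v=s["ee_pos"][:2]-c;a=np.arctan2(v[1],v[0]);r=np.array([np.cos(a),np.sin(a)]);t=np.array([r[1],-r[0]]);f=s["force"]
print("theta %.3f rad (mod) R %.1f z %.1f  drag %.2f  radial %.2f fz %.2f"%((np.radians(6)-a)%(2*np.pi),np.linalg.norm(v),s["ee_pos"][2],-f[:2]@t,f[:2]@r,f[2]))
E
python3 c.py
```

```text
0.0 1.3 -12.9 0 0 0 0;3.8 -12.4 0 0 0 0;6.2 -11.4 0 0 0 0;8.4 -9.9 0 0 0 0
0.8 10.2 -8.1 0 0 0 0;11.6 -5.9 0 0 0 0;12.5 -3.5 0 0 0 0;12.9 -0.9 0 0 0 0
1.6 12.9 1.7 0 0 0 0;12.3 4.2 0 0 0 0;11.2 6.6 0 0 0 0;9.7 8.6 0 0 0 0
2.4 7.8 10.4 0 0 0 0;5.5 11.7 0 0 0 0;3.1 12.6 0 0 0 0;0.5 13.0 0 0 0 0
3.2 -2.0 12.8 0 0 0 0;-4.6 12.2 0 0 0 0;-6.9 11.0 0 0 0 0;-8.9 9.4 0 0 0 0
4.0 -10.6 7.5 0 0 0 0;-11.9 5.2 0 0 0 0;-12.7 2.7 0 0 0 0;-13.0 0.2 0 0 0 0
4.8 -12.8 -2.4 0 0 0 0;-12.0 -4.9 0 0 0 0;-10.8 -7.2 0 0 0 0;-9.2 -9.2 0 0 0 0
5.6 -7.1 -10.8 0 0 0 0;-4.9 -12.0 0 0 0 0;-2.4 -12.8 0 0 0 0;0.2 -13.0 0 0 0 0
6.4 2.8 -12.7 0 0 0 0;5.3 -11.9 0 0 0 0;7.5 -10.6 0 0 0 0;9.5 -8.9 0 0 0 0
7.2 11.0 -6.8 0 0 0 0;12.2 -4.5 0 0 0 0;12.8 -2.0 0 0 0 0;13.0 0.6 0 0 0 0
8.0 12.6 3.2 0 0 0 0;11.7 5.6 0 0 0 0;10.4 7.8 0 0 0 0;8.6 9.7 0 0 0 0
8.8 6.5 11.2 0 0 0 0;4.1 12.3 0 0 0 0;1.6 12.9 0 0 0 0;-1.0 12.9 0 0 0 0
9.6 -3.5 12.5 0 0 0 0;-5.9 11.5 0 0 0 0
theta 0.013 rad (mod) R 63.9 z 177.3  drag -0.88  radial 0.39 fz 3.07
```

```bash
python3 -m pendant '[{"xyz":[1.3,-12.9,0]},{"xyz":[3.8,-12.4,0]},{"xyz":[6.2,-11.4,0]},{"xyz":[8.4,-9.9,0]}]' 5 40; python3 c.py
python3 -m pendant '[{"xyz":[10.2,-8.1,0]},{"xyz":[11.6,-5.9,0]},{"xyz":[12.5,-3.5,0]},{"xyz":[12.9,-0.9,0]}]'; python3 c.py
```

```text
time_s: 10.65
ee_pos: [599.2, -120.3, 177.2]
ee_rot: [179.9, 0.2, -174.0]
force: [2.3, 4.2, 6.0]
gripper_width: 19.5
gripper_force: 40.0
theta 0.804 rad (mod) R 65.0 z 177.2  drag 4.65  radial -0.97 fz 5.98
time_s: 11.05
ee_pos: [554.5, -144.4, 177.2]
ee_rot: [-180.0, 0.3, -174.0]
force: [4.1, 3.2, 3.7]
gripper_width: 19.5
gripper_force: 40.0
theta 1.599 rad (mod) R 66.1 z 177.2  drag 4.30  radial -2.92 fz 3.67
```

Drag 4.3–4.65 N is the free-running push. I continue to 3.2 rad with a slight inward trim.

```bash
python3 -m pendant '[{"xyz":[12.9,2.3,0]},{"xyz":[12.3,4.5,0]},{"xyz":[11.2,6.6,0]},{"xyz":[9.7,8.6,0]}]'; python3 c.py
python3 -m pendant '[{"xyz":[7.8,10.4,0]},{"xyz":[5.5,11.7,0]},{"xyz":[3.1,12.6,0]},{"xyz":[0.5,13.0,0]}]'; python3 c.py
```

```text
time_s: 11.45
ee_pos: [505.3, -128.3, 177.2]
ee_rot: [-179.8, 0.2, -174.0]
force: [4.9, -1.9, 5.2]
gripper_width: 19.1
gripper_force: 40.0
theta 2.401 rad (mod) R 66.6 z 177.2  drag 4.94  radial -1.84 fz 5.18
time_s: 11.85
ee_pos: [483.2, -82.4, 177.2]
ee_rot: [-179.8, 0.1, -174.0]
force: [4.2, -4.9, 4.3]
gripper_width: 19.3
gripper_force: 40.0
theta 3.188 rad (mod) R 66.4 z 177.2  drag 5.17  radial -3.89 fz 4.25
```

```bash
cat >>c.py <<'E'
sys.exit(int(-f[:2]@t>6.0))
E
g="python3 c.py 548.5 -78.5"
python3 -m pendant '[{"xyz":[-2.6,12.8,0]},{"xyz":[-5.0,12.2,0]}]' >/dev/null; $g &&
python3 -m pendant '[{"xyz":[-6.9,11.0,0]},{"xyz":[-8.9,9.4,0]}]' >/dev/null; $g
```

```text
theta 3.586 rad (mod) R 64.9 z 177.1  drag 5.50  radial -3.03 fz 6.81
theta 3.982 rad (mod) R 64.6 z 177.1  drag 5.07  radial -5.64 fz 7.43
```

```bash
g="python3 c.py 548.5 -78.5"; $g && 
python3 -m pendant '[{"xyz":[-10.6,7.5,0]},{"xyz":[-11.9,5.2,0]}]' >/dev/null && $g &&
python3 -m pendant '[{"xyz":[-12.7,2.7,0]},{"xyz":[-13.0,0.2,0]}]' >/dev/null && $g
```

```text
theta 3.982 rad (mod) R 64.6 z 177.1  drag 5.07  radial -5.64 fz 7.43
theta 4.375 rad (mod) R 64.4 z 177.1  drag 4.43  radial -6.21 fz 9.02
theta 4.768 rad (mod) R 64.2 z 177.1  drag 4.01  radial -4.80 fz 10.52
```

Still running free. I trim 1.2 mm inward and 1.5 mm up to relieve the side load.

```bash
g="python3 c.py 548.5 -78.5"; 
python3 -m pendant '[{"xyz":[-12.8,-3.0,-0.8]},{"xyz":[-12.0,-5.5,-0.7]}]' >/dev/null && $g &&
python3 -m pendant '[{"xyz":[-10.8,-7.2,0]},{"xyz":[-9.2,-9.2,0]}]' >/dev/null && $g
```

```text
theta 5.156 rad (mod) R 64.0 z 177.3  drag 4.85  radial 0.79 fz 3.37
theta 5.545 rad (mod) R 64.2 z 177.2  drag 8.99  radial 1.34 fz 8.56
```

Drag jumped to 9.0 N, so contact started near 5.3 rad. About 0.1 rad more reaches the middle of the snug band.

```bash
g="python3 c.py 548.5 -78.5"; 
python3 -m pendant '[{"xyz":[-3.8,-5.3,0]}]' >/dev/null ; $g
```

```text
theta 5.646 rad (mod) R 64.2 z 177.2  drag 10.41  radial 2.43 fz 7.24
```

Push is 10.4 N, about 5.6 N above free running and in the middle of the snug band. I release, lift clear and look at the crank.

```bash
python3 -m pendant '[{},{},{},{"xyz":[0,0,-15]},{"xyz":[0,0,-35]},{"xyz":[0,0,-25]},{},{}]' 50 20
python3 c.py 548.5 -78.5
python3 - <<'E'
from h import *
np.set_printoptions(precision=4,suppress=True)
print(camera_model("wrist")["T"])
im=grab_frame("wrist");a=grab_frame("scene");b=grab_frame("side")
cv2.imwrite("pics/scene5.png",a);cv2.imwrite("pics/side5.png",b);cv2.imwrite("pics/w5.png",im)
f=lambda i:cv2.resize(i,(400,400),interpolation=cv2.INTER_CUBIC)
cv2.imwrite("pics/v5.png",np.hstack([f(a[200:300,270:370]),f(b[180:280,260:360])]))
E
```

```text
time_s: 13.95
ee_pos: [598.8, -38.2, 252.5]
ee_rot: [-180.0, -0.0, -174.0]
force: [-0.0, -0.6, -0.4]
gripper_width: 49.9
gripper_force: 0.0
theta 5.712 rad (mod) R 64.4 z 252.5  drag -0.41  radial -0.37 fz -0.43
[[ -0.1058  -0.9625  -0.2499 528.4782]
 [  0.9944  -0.1027  -0.0255 -46.2161]
 [ -0.0011  -0.2512   0.9679 424.0186]
 [  0.       0.       0.       1.    ]]
```

View pics/v5.png

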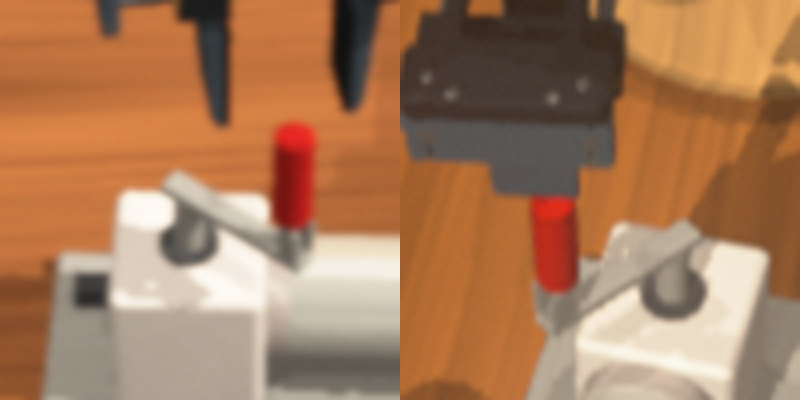

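Handle upright on its own at the new crank angle. In the scene the sleeve's top is at (343.5,233.8) and its base at (343,255.5); in the side view they are (298.8,232) and (299.2,251.2).

```bash
python3 - <<'E'
from h import *
np.set_printoptions(precision=1,suppress=True)
print(tri([ray("scene",343.5,233.8),ray("side",298.8,232)]),tri([ray("scene",343,255.5),ray("side",299.2,251.2)]))
for p in ((tri([ray("scene",343.5,233.8),ray("side",298.8,232)])[0]),(tri([ray("scene",343,255.5),ray("side",299.2,251.2)])[0])):
    v=p[:2]-[549,-78.3];print(np.degrees(np.arctan2(v[1],v[0])),np.linalg.norm(v))
# red top in wrist
im=cv2.imread("pics/w5.png").astype(int);print(proj("scene",(549,-78.3,143)),proj("side",(549,-78.3,143)))
E
```

```text
(array([590.1, -29.5, 217.2]), [0.4, 0.4]) (array([592.5, -29.8, 161. ]), [1.3, 1.3])
49.89287389669195 63.791118868464714
48.12232550377972 65.13514498214525
[316.6 246. ] [327.4 240.1]
```

Crank at about 48° world, hinge at about (592,-30). I turn the tool to match, move outside the handle with the fingers closed, and come down to push height.

```bash
python3 -m pendant '[{"xyz":[-24.7,36.6,0]},{"rotvec":[0,0,-7.6]},{"rotvec":[0,0,-7.6]},{"rotvec":[0,0,-7.6]},{"rotvec":[0,0,-7.6]},{"rotvec":[0,0,-7.6]},{},{}]' 0 10; python3 - <<'E'
from workcell import *
import numpy as np
s=state();v=s["ee_pos"][:2]-[549,-78.3];print(s["qpos"],np.degrees(np.arctan2(v[1],v[0])),np.hypot(*v))
E
```

```text
time_s: 14.9
ee_pos: [619.6, 0.9, 251.9]
ee_rot: [179.9, -0.1, -136.1]
force: [-0.5, 1.2, -0.5]
gripper_width: 0.4
gripper_force: 0.0
[-9.79612553e-01  2.13566783e+01  7.95904291e+01  3.04266710e-03
  7.91562067e+01 -1.34840896e+02] 48.27624565792821 106.14657454159898
```

```bash
python3 -m pendant '[{"xyz":[0,0,26]},{"xyz":[0,0,20]},{},{}]' >/dev/null; python3 -m pendant '[{"xyz":[7,-0.5,0]},{"xyz":[7,-0.5,0]},{"xyz":[6,-0.4,0]},{"xyz":[6,-0.4,0]},{"xyz":[6,-0.4,0]}]' | head -5;
python3 -m pendant '[{"xyz":[6,-0.4,1]},{"xyz":[6,-0.4,2]},{"xyz":[6,-0.4,3]},{"xyz":[6,-0.4,3.5]}]'| sed -n 1,4p
```

```text
time_s: 15.8
ee_pos: [598.9, -23.3, 207.7]
ee_rot: [-179.9, 0.1, -136.0]
force: [2.2, 1.8, 1.5]
gripper_width: 0.3
time_s: 16.2
ee_pos: [581.9, -41.2, 197.0]
ee_rot: [180.0, -0.0, -136.0]
force: [1.9, 1.5, 0.8]
```

The handle is folding at about 2.5 N, with no side load. I follow the arc down.

```bash
python3 -m pendant '[{"xyz":[3.7,-0.3,3.4]},{"xyz":[3.7,-0.3,3.4]},{"xyz":[3.7,-0.3,5.6]},{"xyz":[3.7,-0.3,5.6]}]'| sed -n 1,4p;python3 -m pendant '[{"xyz":[2.2,-0.1,5]},{"xyz":[2,-0.1,5]},{"xyz":[0,0,1.5]},{},{}]'| sed -n 1,4p; python3 -m pendant '[{"xyz":[0,0,1]},{},{}]'| sed -n 1,4p
```

```text
time_s: 16.6
ee_pos: [572.4, -51.9, 178.7]
ee_rot: [180.0, 0.0, -136.0]
force: [1.6, 1.0, 0.8]
time_s: 17.1
ee_pos: [569.3, -55.0, 167.5]
ee_rot: [180.0, -0.1, -136.0]
force: [-0.5, 0.2, -0.7]
time_s: 17.4
ee_pos: [569.6, -55.0, 166.9]
ee_rot: [180.0, -0.0, -136.0]
force: [0.3, -0.4, 1.0]
```

Contact is not firm yet. I press down in small steps until the stop is felt.

```bash
for k in 1; do python3 -m pendant '[{"xyz":[0,0,1]},{},{}]'| sed -n 2,4p;python3 -m pendant '[{"xyz":[0,0,1]},{},{}]'| sed -n 2,4p;done
```

```text
ee_pos: [569.7, -55.1, 166.1]
ee_rot: [-180.0, -0.0, -136.0]
force: [-2.1, -1.8, 3.1]
ee_pos: [570.0, -55.4, 165.8]
ee_rot: [-179.9, 0.0, -136.0]
force: [-2.1, -1.6, 6.5]
```

Force rises with no motion, so it's seated. One more slight press, then I lift off and look.

```bash
python3 -m pendant '[{"xyz":[0,0,1]},{},{}]'| sed -n 2,4p;python3 -m pendant '[{"xyz":[0,0,-10]},{"xyz":[0,0,-40]},{"xyz":[0,0,-40]},{"xyz":[-40,0,-30]},{"xyz":[-45,0,0]},{"xyz":[-45,0,0]},{},{}]'; python3 - <<'E'
from h import *
a=grab_frame("scene");b=grab_frame("side")
f=lambda i:cv2.resize(i,(400,400),interpolation=cv2.INTER_CUBIC)
cv2.imwrite("pics/v6.png",np.hstack([f(a[200:300,270:370]),f(b[180:280,260:360])]))
E
```

```text
ee_pos: [570.3, -55.6, 165.7]
ee_rot: [-179.8, 0.1, -136.0]
force: [-3.8, -3.1, 9.9]
time_s: 19.1
ee_pos: [663.3, 36.3, 282.6]
ee_rot: [179.9, -0.1, -135.9]
force: [-0.0, -0.1, 0.2]
gripper_width: 0.8
gripper_force: 0.0
```

View pics/v6.png

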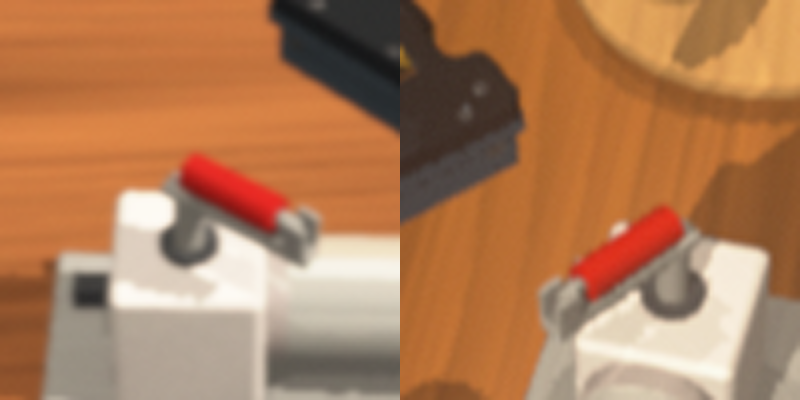

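The red handle now lies parallel to the arm along its whole length, and the crank has not moved since the release. The robot is clear, so I hand in.

```bash
python3 -c "
from workcell import *
print(job_done())"
```

```text
the job is handed in; nothing more can be done
None
```

I handed the job in at about 19 s: handle swung fully up, crank turned clockwise about 5.6 rad until the piston seated (push about 5.6 N above free running), handle folded back down and released; on release the crank eased back roughly 0.1 rad, and I did not touch the timer or spoons.

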